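# Set the spoon dispenser to serve and lay a spoon on the drink tray

### The job

Put the spoon dispenser into service and finish the drink tray: pull out the dispenser's spring knob, swing the tube mouth-down to the next hole and let the pin spring fully home there. Then take the teaspoon by the handle that has slid out at the mouth and lay it flat on the floor of the brown tray, without dropping it from a height and without knocking the glass cup that stands in the tray.

Things in the scene. Friction and masses are not known exactly. Their poses are not given: they have to be found in the camera images.
- spoon_stand: Fixed steel stand of the spoon dispenser, foot 158 x 118 mm, 179 mm high with its tube. Origin on the worktop straight below the tube's pivot. x points to the tube's closed back (the mouth looks to -x), -y is the side with the black knob, z up.
- pivot (a point): The tube's level hinge axis (along the stand's y), midway between the cheek plates, 155 mm up, axes of the stand. On it a black cap, diameter 36 mm, stands out to 60 mm on the knob side, above the knob: a gripper straight above the knob strikes it, so lean its body away from the stand (to -y) by about 30 to 35 degrees.
- serve_hole (a point): Mouth of the serving hole, 12 mm in diameter, in the upright index plate on the stand's -y side: the next hole after the starting one, 65 mm from the pivot axis, 30 degrees to the back from straight below it. The pin starts in the hole straight below the pivot; a third one, 30 degrees to the front, is for refilling (tube mouth-up).
- spoon_tube (a joint): Angle of the tube, rad: 0 level (start), +0.524 mouth 30 degrees down (serving), -0.524 mouth up (refilling). Growing: the mouth goes down, the knob swings to the back (stand's +x) and up. Stiff: 3 to 5 N at the knob turn it and it stays where it is left. With the pin in a hole it turns about a degree at most.
- index_pin (a joint): How far the sprung pin is pulled out along the stand's -y, m: 0 fully home in a hole, 0.012 at its stop. It is clear of the hole from 0.0065. The spring pulls back with 6 N (home) to 10 N (out). Let go between holes it rests on the plate at about 0.0065; let go within about 3 mm of a hole it snaps in.
- knob_center (a point): Centre of the round black knob to be pinched and pulled: a cylinder 28 mm in diameter, 34 mm long along y, spinning freely on its pin. At the start 79 mm to -y of the pivot and 65 mm below it, 90 mm above the worktop; it moves out with the pin and round the pivot with the tube, and its axes turn with the tube (pull along -y).
- tube_stop (a point): Middle of the upturned stop that ends the tube's floor, 115 mm in front of the pivot, 22 mm under it (tube level), 24 mm wide, 8 mm above the floor. Axes turn with the tube: x to its closed back, z out of its floor. From the stop a bare floor tongue, 10 mm wide, 3 mm thick, runs 60 mm back to the mouth of the tube (41 mm wide, 47 mm high, clear cover).
- spoon_center (a point): Centre of the steel teaspoon, 137 mm long, 28 mm wide at the bowl, 13 mm high, 6 mm above its underside; handle to its -x, bowl to +x, z up. At the start it lies on the floor inside the level tube, handle towards the mouth. The floor is slippery: with the tube mouth-down it slides on to the stop and about 60 mm of handle lie bare.
- spoon_handle (a point): Where to pinch the spoon: in its handle, 52 mm from its centre, 17 mm from the handle's end, 2 mm above the underside; 17 mm wide here across y. The fingers pass on both sides of the tongue. Lift it 12 to 18 mm square to the tongue to clear the stop (25 mm of room under the cover), then draw it out along the tube.
- tray: Brown melamine tray, 195 x 268 x 17 mm, loose. Origin: centre of its underside; x across (195 mm), y along (268 mm). Flat floor 168 x 242 mm, its top 3 mm above the worktop, rim 16 mm high. The glass cup and a flat drink sachet (30 x 75 x 9 mm) are in the half to its -x; the half to its +x is empty.
- glass_cup: Small clear glass cup, 72 mm in diameter, 62 mm high, standing in the tray. Origin: centre of its underside.
There are look-alikes about, which are no part of the job. Leave any orange look-alike of the glass_cup alone.

How it is judged (in metres and radians):
On the way, in this order (a step that is already met when the one before it is completed fails the run):
1. the tube stands mouth-down in the serving hole, the pin fully home (value of joint spoon_tube between 0.48 and 0.57 rad and value of joint index_pin below 0.002 m), for 0.3 s.
2. the spoon has been drawn clear of the dispenser (distance between spoon_center and pivot above 0.18 m), for 0.1 s.
At the end, for the whole second after the job is handed in: The tube is in the serving hole (0.48 to 0.57 rad), pin home (under 2 mm out); the teaspoon lies still and flat (within 0.09 rad) on the tray's floor, its centre within 80 mm across and 100 mm along of the tray's middle, under 20 mm above the worktop; the cup stands upright (all of step 1 and x of spoon_center in the frame of tray between -0.08 and 0.08 m and y of spoon_center in the frame of tray between -0.1 and 0.1 m and height (world z) of spoon_center below 0.02 m and angle between spoon_center's own z axis and vertical below 0.09 rad and linear speed of teaspoon below 0.02 m/s and angle between glass_cup's own z axis and vertical below 0.15 rad); the robot touches nothing.
It fails at once if the glass cup is knocked (shifted over 30 mm or tipped over 0.35 rad) (distance of glass_cup from where it was at the start of the episode above 0.03 m or angle between glass_cup's own z axis and vertical above 0.35 rad).
It fails at once if the spoon, away from the dispenser, is let fall from more than about 5 cm (distance between spoon_center and pivot above 0.18 m and height (world z) of spoon_center above 0.055 m and contact force between teaspoon and anything else below 0.02 N).
It also fails if it takes over 58 s, if anything falls off the work surface, if the arm or the gripper's body presses on something with over 40 N, if the wrist force passes 120 N, or if a joint passes its speed limit or range.

### The arm

A 6-joint arm with a two-finger parallel gripper is mounted at the origin on a cart in front of the work surface, level with it; the furniture and walls round the work are solid. World frame = base frame: x ahead of the robot, y to its left, z up, the work surface at z = 0. Lengths are in mm, angles in rad, forces in N, time in s.
With the tool pointing down it reaches from about 275 to 750 mm from the base axis. Payload 10.2 kg.
Tool frame: the origin (TCP) lies midway between the tips of the shut fingers; the grasp point (between the pads) lies 19 mm behind it; z points along the fingers, y is the line along which they close (so a half turn about z gives the same grasp; the last joint's range is limited). The gripper opens to 85 mm and grips with 20 to 120 N. Pads are 22 mm wide; open, the fingers measure 114 mm over their backs; the gripper's body (76 mm by 85 mm) begins 54 mm behind the grasp point. The pads swing forward as they close: fully open they stand 13 mm farther back than shut.
Start: joints at [0.993, 0.313, 1.498, -0, 1.331, -0.223], TCP at [182.399, 492.302, 231.294] pointing down, gripper open.
Joint ranges: [-2.94, 2.94], [-0.97, 2.17], [0.19, 2.56], [-1.23, 4.37], [0.02, 3.11], [-2.88, 2.88]. Speed limits (rad/s): [2.39, 2.39, 3.01, 3.14, 3.14, 3.14].

### API

Orientations are given as a unit quaternion [w, x, y, z].
In Python, from rig import sense, capture, finish_job, find_in, place_of gives the robot as it stands. The module is installed in compiled form; this text tells all that it offers.
- The arm moves only by the shell command python3 -m jog 'ROWS' [FORCE]. ROWS is JSON, a list of rows, each an object of numbers: "tx", "ty", "tz": the shift along the tool's x, y, z in mm; "ax", "ay", "az": the turn, a rotation vector about the tool's x, y, z in rad; "jaw": the closure, from -1 (fully open) to 1 (shut), so that 0 is half open. In form: [{"tx": .., "ty": .., "tz": .., "ax": .., "ay": .., "az": .., "jaw": ..}, ...]. A call has 1 to 5 rows; each row shifts and turns the commanded pose from where the row before left it, along the tool's axes as they then stand; what a row does not reach is not made up. A row lasts 1/8 s, in which the tool goes at most 62.5 mm and 10.7 degrees, less where a joint would pass 70% of its speed; a pose out of reach is approached as far as the arm can. A call with a gripper value outside its range is refused whole. The fingers move at their own pace and stop on an object; FORCE is the grip in N (left out, the last holds). Time passes only in rows, so rows that do not move let the fingers close. It gives the time, the measured TCP pose, the force, the opening and the grip force at its end, in the units of the state.
- sense(): the state, without advancing time (a new reading comes with each control period).
- capture(name): name is "scene" or "top" or "wrist"; returns a dict with "color" (480x640x3 uint8, red, green, blue), "depth" (480x640 float32, mm along the optical axis (not along the pixel's ray), 0 where there is no reading), "fx", "fy", "cx", "cy" (pixels), "k1" (the pictures are not rectified: a ray, as slopes to the right and down, at radius r is drawn at 1 + k1 r^2 times it, then the intrinsics apply), "camera_from_world" (4x4, takes a point from world to camera coordinates); the wrist camera has in their place "mount" (4x4, takes a point from camera to tool coordinates, whose origin is the TCP and whose axes are the flange's). Camera axes: x right, y up, looking along -z (the intrinsics and any distortion apply to the point x, -y, -z); pixel columns grow to the right and rows downward; lengths in mm; the calibration is good to about 2 mm. A picture is of the moment at which its call begins: read the wrist's pose just before it.
- finish_job(): hands the job in; it is judged then, once.
Trained networks look in the newest picture that a camera, given by its name, has taken for a name from the list of things; names that differ only in an ending like _2 or _b are one class to them, and where a whole thing is asked for, a point or a joint stands for the part that bears it (a point fixed in the world has none). Each returns a list of dicts, best first, with "conf" (0 to 1); they miss things now and then, are a little off and sometimes report something else, mostly with a low value. They report only what shows in the picture. A call takes as long as a camera call. They do not tell look-alikes from the thing itself.
- find_in(query, camera): "centre" ([column, row] in pixels, amid what is visible of it).
- place_of(query, camera): "centre" ([column, row] in pixels: a listed point, or the origin of a listed thing).
The state is a dict: "time_s": time; "joints": joint angles; "dq": joint speeds; "tau": joint torques, N m; "eef_pos": TCP position; "ee_rot": TCP orientation; "force": force on the tool from outside, world axes, zero at the start; "wrist_torque": the same for the moment, N m; "grip_width": opening from 0.0 (shut) to 1.0 (fully open); "grip_force": force on a finger pad.
Only numpy, scipy, OpenCV 4.12 (cv2) and the standard library are available. Lean on these libraries where they do the work, as an engineer would, in place of code of your own. Each camera call takes 0.05 s, during which the arm holds its last target. There are 200 camera calls.

## Working session

There is one attempt and no reset: what is moved stays moved. The work goes in short steps, Python scripts to look and compute and a shell command to move; the robot and the scene stay as the last step left them, time stands still between calls to the robot, and variables do not carry over. Pictures are saved under pics/ and viewed, at most 13 in all, crops included, and the job is handed in when it is done.

```bash
mkdir -p pics; cat > h.py <<'E'
import numpy as np, cv2
from scipy.spatial.transform import Rotation as R
from rig import *
def q2R(q): return R.from_quat([q[1],q[2],q[3],q[0]])
def T_tool(s):
    T=np.eye(4);T[:3,:3]=q2R(s['ee_rot']).as_matrix();T[:3,3]=s['eef_pos'];return T
def w_from_c(c,s=None):
    return np.linalg.inv(np.array(c['camera_from_world'])) if 'camera_from_world' in c else T_tool(s)@np.array(c['mount'])
def ray(c,px):
    d=np.array([(px[0]-c['cx'])/c['fx'],(px[1]-c['cy'])/c['fy']]);u=d.copy()
    for _ in range(20): u=d/(1+c['k1']*(u@u))
    return np.array([u[0],-u[1],-1.])
def at_depth(c,px,d,s=None): 
    T=w_from_c(c,s); return (T@np.r_[ray(c,px)*d,1])[:3]
def at_z(c,px,z,s=None):
    T=w_from_c(c,s);v=T[:3,:3]@ray(c,px);o=T[:3,3];return o+v*(z-o[2])/v[2]
def dep(c,px,r=2):
    x,y=int(round(px[0])),int(round(px[1]));p=c['depth'][max(0,y-r):y+r+1,max(0,x-r):x+r+1];p=p[p>0]
    return np.median(p) if p.size else 0
def proj(c,P,s=None):
    q=np.linalg.inv(w_from_c(c,s))@np.r_[P,1];u=np.array([q[0],-q[1]])/-q[2];u=u*(1+c['k1']*(u@u))
    return np.array([u[0]*c['fx']+c['cx'],u[1]*c['fy']+c['cy']])
def save(c,n): cv2.imwrite('pics/'+n+'.png',cv2.cvtColor(c['color'],cv2.COLOR_RGB2BGR))
E
python3 - <<'E'
from h import *
np.set_printoptions(precision=1,suppress=True)
print(sense())
for n in ['scene','top']:
    c=capture(n);save(c,n); print(n,w_from_c(c)[:3,3])
    for q,z in [('spoon_stand',0),('pivot',155),('serve_hole',99),('knob_center',90),('tube_stop',133),('tray',0),('glass_cup',0),('spoon_center',139),('spoon_handle',135)]:
        for d in place_of(q,n)[:3]:
            p=d['centre'];print(q,round(d['conf'],2),np.array(p),at_z(c,p,z),at_depth(c,p,dep(c,p)))
E
```

```text
{'time_s': 0.0, 'joints': array([ 1. ,  0.3,  1.5, -0. ,  1.3, -0.2]), 'dq': array([ 0., -0.,  0., -0., -0., -0.]), 'tau': array([  0. , -41.2, -26. ,  -0. ,   0. ,  -0. ]), 'eef_pos': array([182.3, 492.1, 230.7]), 'ee_rot': array([-0. ,  0.2,  1. , -0. ]), 'force': array([-0. ,  0.4,  1. ]), 'wrist_torque': array([0., 0., 0.]), 'grip_force': 0.0, 'grip_width': 0.9988370579077943}
scene [286.9 671.2 729.7]
spoon_stand 0.64 [312.7 224.4] [637.9  11.7   0. ] [631.8  23.1  12.6]
pivot 0.8 [313.2 169.4] [640.1   8.7 155. ] [625.8  35.6 178.3]
serve_hole 0.82 [329.6 183.9] [618.6 -28.   99. ] [609.7  -9.3 115.9]
knob_center 0.57 [314.5 169.8] [676.7 -66.3  90. ] [622.5  36.3 179. ]
tube_stop 0.78 [311.5 216.4] [586.4 113.8 133. ] [583.1 119.9 139.6]
tube_stop 0.67 [314.  172.5] [647.  -8. 133.] [620.2  42.6 177.5]
tube_stop 0.44 [328.6 186.4] [598.8  17.8 133. ] [592.   32.2 146.1]
tray 0.57 [298.8 336.2] [519.1 283.4  -0. ] [517.7 285.8   4.5]
glass_cup 0.73 [384.9 293.8] [416.6 115.8   0. ] [410.4 142.1  34.5]
glass_cup 0.73 [401.7 229.3] [452.5 -73.5   0. ] [444.3 -36.6  36.2]
glass_cup 0.65 [253.8 337.6] [590.1 325.9   0. ] [568.8 350.2  51.2]
spoon_center 0.45 [313.8 173.4] [642.3   1.7 139. ] [619.5  44.6 176.8]
spoon_handle 0.48 [314.7 189.9] [617.3  43.8 135. ] [615.7  46.8 137.9]
top [ 392.6  134.7 1115.3]
spoon_stand 0.92 [373.5 215. ] [634.8  15.5   0. ] [604.3  30.5 140.5]
pivot 0.62 [380.9 196.7] [638.2  16.3 155. ] [632.4  19.1 177.6]
serve_hole 0.91 [402.4 215.3] [612.  -34.4  99. ] [613.3 -35.3  93.4]
knob_center 0.5 [396.3 238.6] [564.3 -21.2  90. ] [562.  -19.1 103.8]
tube_stop 0.58 [330.3 224.6] [587.  117.3 133. ] [586.9 117.3 133.6]
tray 0.91 [251.4 262.8] [527.3 294.4   0. ] [526.9 294.    2.7]
glass_cup 0.92 [239.2 235.5] [590.2 323.3   0. ] [588.4 321.5  10.6]
glass_cup 0.71 [331.9 307.4] [425.8 113.8   0. ] [425.6 113.9   7.1]
glass_cup 0.58 [413.6 290.9] [460.3 -69.5   0. ] [459.9 -68.3   6.7]
```

View pics/scene.png

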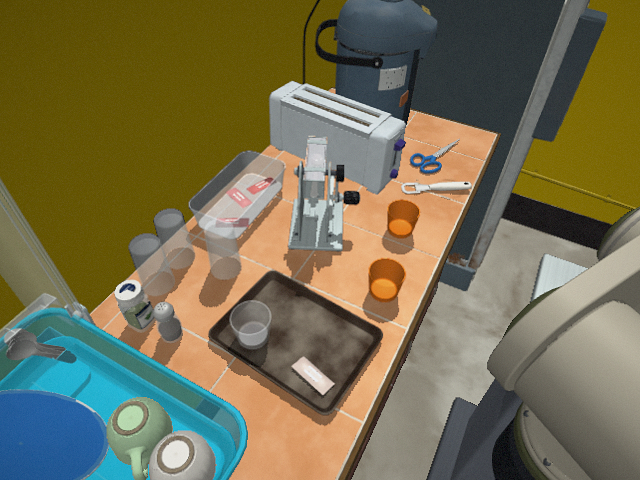

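View pics/top.png

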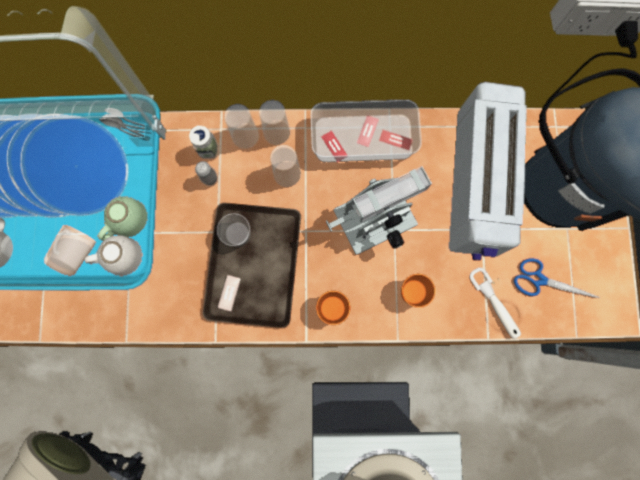

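The stand is at about (637,15), with its mouth towards (587,116). The real cup (590,324) is in the tray near pixel (233,230) in the top view. I'll go to a leaning pre-grasp above the knob.

```bash
cat >> h.py <<'E'
import json
def axes(z,y):
    z=np.array(z)/np.linalg.norm(z);y=np.array(y)-np.dot(y,z)*z;y/=np.linalg.norm(y)
    return np.c_[np.cross(y,z),y,z]
def rows(s,p,M,n=None):
    R0=q2R(s['ee_rot']);p0=np.array(s['eef_pos']);rv=(R0.inv()*R.from_matrix(M)).as_rotvec();d=np.array(p)-p0
    if n is None: n=int(max(1,np.ceil(np.linalg.norm(rv)/.18),np.ceil(np.linalg.norm(d)/58)))
    print('n',n)
    out=[]
    for i in range(n):
        t=(R0*R.from_rotvec(rv*i/n)).inv().apply(d/n)
        out.append({k:round(float(v),1 if k[0]=='t' else 3) for k,v in zip(['tx','ty','tz','ax','ay','az'],list(t)+list(rv/n))})
    for i in range(0,n,5): print(json.dumps(out[i:i+5]))
PIV=np.array([637,15,155.]);SX=np.array([.447,-.894,0]);SY=np.array([.894,.447,0]);Z=np.array([0,0,1.])
def st(x,y,z): return PIV+SX*x+SY*y+Z*z   # relative to pivot
E
python3 - <<'E'
from h import *
s=sense();print(q2R(s['ee_rot']).as_matrix())
a=np.radians(33);z=np.cos(a)*-Z+np.sin(a)*SY
for sg in (1,-1):
    M=axes(z,sg*SX);k=st(0,-81,-65);rows(s,k+z*(22-110),M)
E
```

```text
[[-9.37714188e-01  3.47407684e-01 -5.20021400e-05]
 [ 3.47407685e-01  9.37714189e-01 -8.09576924e-06]
 [ 4.59506121e-05 -2.56574607e-05 -9.99999999e-01]]
n 14
[{"tx": -36.0, "ty": -27.4, "tz": 4.8, "ax": -0.047, "ay": 0.021, "az": 0.16}, {"tx": -40.0, "ty": -21.5, "tz": 2.9, "ax": -0.047, "ay": 0.021, "az": 0.16}, {"tx": -43.0, "ty": -14.9, "tz": 1.1, "ax": -0.047, "ay": 0.021, "az": 0.16}, {"tx": -44.8, "ty": -7.9, "tz": -0.3, "ax": -0.047, "ay": 0.021, "az": 0.16}, {"tx": -45.5, "ty": -0.6, "tz": -1.4, "ax": -0.047, "ay": 0.021, "az": 0.16}]
[{"tx": -44.9, "ty": 6.8, "tz": -2.2, "ax": -0.047, "ay": 0.021, "az": 0.16}, {"tx": -43.2, "ty": 14.0, "tz": -2.6, "ax": -0.047, "ay": 0.021, "az": 0.16}, {"tx": -40.4, "ty": 20.8, "tz": -2.7, "ax": -0.047, "ay": 0.021, "az": 0.16}, {"tx": -36.5, "ty": 27.1, "tz": -2.3, "ax": -0.047, "ay": 0.021, "az": 0.16}, {"tx": -31.6, "ty": 32.7, "tz": -1.6, "ax": -0.047, "ay": 0.021, "az": 0.16}]
[{"tx": -26.0, "ty": 37.4, "tz": -0.5, "ax": -0.047, "ay": 0.021, "az": 0.16}, {"tx": -19.7, "ty": 41.0, "tz": 0.9, "ax": -0.047, "ay": 0.021, "az": 0.16}, {"tx
[... 352 characters left out ...]
7, "ax": -0.021, "ay": -0.049, "az": -0.072}, {"tx": -36.0, "ty": -44.3, "tz": 9.7, "ax": -0.021, "ay": -0.049, "az": -0.072}, {"tx": -32.2, "ty": -47.0, "tz": 10.4, "ax": -0.021, "ay": -0.049, "az": -0.072}]
[{"tx": -28.2, "ty": -49.4, "tz": 10.8, "ax": -0.021, "ay": -0.049, "az": -0.072}, {"tx": -24.0, "ty": -51.5, "tz": 11.0, "ax": -0.021, "ay": -0.049, "az": -0.072}, {"tx": -19.7, "ty": -53.4, "tz": 11.0, "ax": -0.021, "ay": -0.049, "az": -0.072}, {"tx": -15.2, "ty": -54.8, "tz": 10.7, "ax": -0.021, "ay": -0.049, "az": -0.072}, {"tx": -10.7, "ty": -56.0, "tz": 10.2, "ax": -0.021, "ay": -0.049, "az": -0.072}]
[{"tx": -6.1, "ty": -56.8, "tz": 9.4, "ax": -0.021, "ay": -0.049, "az": -0.072}]
```

```bash
python3 -m jog '[{"tx": -36.0, "ty": -27.4, "tz": 4.8, "ax": -0.047, "ay": 0.021, "az": 0.16}, {"tx": -40.0, "ty": -21.5, "tz": 2.9, "ax": -0.047, "ay": 0.021, "az": 0.16}, {"tx": -43.0, "ty": -14.9, "tz": 1.1, "ax": -0.047, "ay": 0.021, "az": 0.16}, {"tx": -44.8, "ty": -7.9, "tz": -0.3, "ax": -0.047, "ay": 0.021, "az": 0.16}, {"tx": -45.5, "ty": -0.6, "tz": -1.4, "ax": -0.047, "ay": 0.021, "az": 0.16}]' 60 >/dev/null
python3 -m jog '[{"tx": -44.9, "ty": 6.8, "tz": -2.2, "ax": -0.047, "ay": 0.021, "az": 0.16}, {"tx": -43.2, "ty": 14.0, "tz": -2.6, "ax": -0.047, "ay": 0.021, "az": 0.16}, {"tx": -40.4, "ty": 20.8, "tz": -2.7, "ax": -0.047, "ay": 0.021, "az": 0.16}, {"tx": -36.5, "ty": 27.1, "tz": -2.3, "ax": -0.047, "ay": 0.021, "az": 0.16}, {"tx": -31.6, "ty": 32.7, "tz": -1.6, "ax": -0.047, "ay": 0.021, "az": 0.16}]'
python3 -m jog '[{"tx": -26.0, "ty": 37.4, "tz": -0.5, "ax": -0.047, "ay": 0.021, "az": 0.16}, {"tx": -19.7, "ty": 41.0, "tz": 0.9, "ax": -0.047, "ay": 0.021, "az": 0.16}, {"tx": -12.9, "ty": 43.6, "tz": 2.5, "ax": -0.047, "ay": 0.021, "az": 0.16}, {"tx": -5.9, "ty": 44.9, "tz": 4.5, "ax": -0.047, "ay": 0.021, "az": 0.16},{}]'
cat > look.py <<'E'
from h import *
import sys
np.set_printoptions(precision=1,suppress=True)
def look(name,qs):
    s=sense();c=capture('wrist');save(c,name)
    for q,z in qs:
        for d in place_of(q,'wrist')[:2]:
            p=d['centre'];print(q,round(d['conf'],2),np.array(p),at_z(c,p,z,s),at_depth(c,p,dep(c,p),s))
    return s,c
E
python3 - <<'E'
from look import *
s,c=look('w1',[('knob_center',90),('pivot',155),('serve_hole',99),('tube_stop',133)])
print(s['joints'],s['eef_pos'],c['mount'])
a=np.radians(33);z=np.cos(a)*-Z+np.sin(a)*SY
M=axes(z,SX);rows(s,st(0,-81,-65)+z*(22-110),M)
print('pred knob px',proj(c,st(0,-79,-65),s))
E
```

```text
[ 1.   0.3  1.5  0.   1.3 -0.2] [182.4 492.3 231.3] [[   0.     0.9    0.3   83.6]
 [   1.    -0.     0.    -0.3]
 [   0.     0.3   -0.9 -143.7]
 [   0.     0.     0.     1. ]]
n 14
[{"tx": -36.0, "ty": -27.4, "tz": 4.8, "ax": -0.047, "ay": 0.021, "az": 0.16}, {"tx": -40.0, "ty": -21.5, "tz": 2.9, "ax": -0.047, "ay": 0.021, "az": 0.16}, {"tx": -43.0, "ty": -14.9, "tz": 1.1, "ax": -0.047, "ay": 0.021, "az": 0.16}, {"tx": -44.8, "ty": -7.9, "tz": -0.3, "ax": -0.047, "ay": 0.021, "az": 0.16}, {"tx": -45.5, "ty": -0.6, "tz": -1.4, "ax": -0.047, "ay": 0.021, "az": 0.16}]
[{"tx": -44.9, "ty": 6.8, "tz": -2.2, "ax": -0.047, "ay": 0.021, "az": 0.16}, {"tx": -43.2, "ty": 14.0, "tz": -2.6, "ax": -0.047, "ay": 0.021, "az": 0.16}, {"tx": -40.4, "ty": 20.8, "tz": -2.7, "ax": -0.047, "ay": 0.021, "az": 0.16}, {"tx": -36.5, "ty": 27.1, "tz": -2.3, "ax": -0.047, "ay": 0.021, "az": 0.16}, {"tx": -31.6, "ty": 32.7, "tz": -1.6, "ax": -0.047, "ay": 0.021, "az": 0.16}]
[{"tx": -26.0, "ty": 37.4, "tz": -0.5, "ax": -0.047, "ay": 0.021, "az": 0.16}, {"tx": -19.7, "ty": 41.0, "tz": 0.9, "ax": -0.047, "ay": 0.021, "az": 0.16}, {"tx": -12.9, "ty": 43.6, "tz": 2.5, "ax": -0.047, "ay": 0.021, "az": 0.16}, {"tx": -5.9, "ty": 44.9, "tz": 4.5, "ax": -0.047, "ay": 0.021, "az": 0.16}]
pred knob px [ 79.  585.5]schema error: expected keys tx, ty, tz, ax, ay, az, jaw
schema error: expected keys tx, ty, tz, ax, ay, az, jaw
schema error: expected keys tx, ty, tz, ax, ay, az, jaw
```

View pics/w1.png

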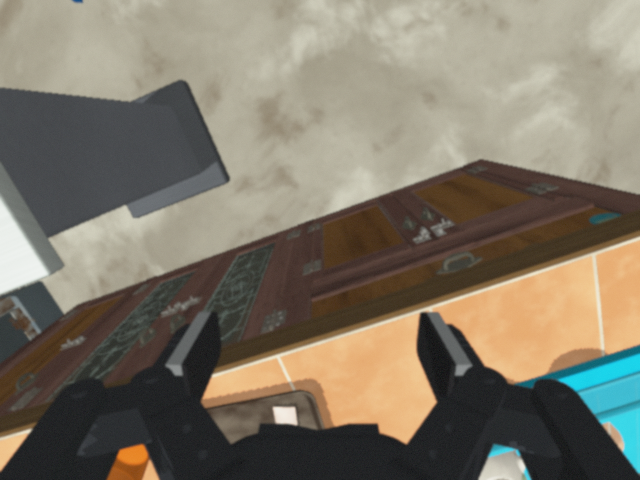

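The schema wants every key, so nothing has moved. The picture shows only floor and cabinet, with the fingers at the bottom. I'll repeat the moves with full rows.

```bash
sed -i 's/^def rows(s,p,M,n=None):/def rows(s,p,M,n=None,jaw=-1):/; s/list(rv\/n))})/list(rv\/n))}|{"jaw":jaw})/' h.py
python3 -m jog '[{"tx": -36.0, "ty": -27.4, "tz": 4.8, "ax": -0.047, "ay": 0.021, "az": 0.16, "jaw":-1}, {"tx": -40.0, "ty": -21.5, "tz": 2.9, "ax": -0.047, "ay": 0.021, "az": 0.16, "jaw":-1}, {"tx": -43.0, "ty": -14.9, "tz": 1.1, "ax": -0.047, "ay": 0.021, "az": 0.16, "jaw":-1}, {"tx": -44.8, "ty": -7.9, "tz": -0.3, "ax": -0.047, "ay": 0.021, "az": 0.16, "jaw":-1}, {"tx": -45.5, "ty": -0.6, "tz": -1.4, "ax": -0.047, "ay": 0.021, "az": 0.16, "jaw":-1}]' 60 
python3 -m jog '[{"tx": -44.9, "ty": 6.8, "tz": -2.2, "ax": -0.047, "ay": 0.021, "az": 0.16, "jaw":-1}, {"tx": -43.2, "ty": 14.0, "tz": -2.6, "ax": -0.047, "ay": 0.021, "az": 0.16, "jaw":-1}, {"tx": -40.4, "ty": 20.8, "tz": -2.7, "ax": -0.047, "ay": 0.021, "az": 0.16, "jaw":-1}, {"tx": -36.5, "ty": 27.1, "tz": -2.3, "ax": -0.047, "ay": 0.021, "az": 0.16, "jaw":-1}, {"tx": -31.6, "ty": 32.7, "tz": -1.6, "ax": -0.047, "ay": 0.021, "az": 0.16, "jaw":-1}]'
python3 -m jog '[{"tx": -26.0, "ty": 37.4, "tz": -0.5, "ax": -0.047, "ay": 0.021, "az": 0.16, "jaw":-1}, {"tx": -19.7, "ty": 41.0, "tz": 0.9, "ax": -0.047, "ay": 0.021, "az": 0.16, "jaw":-1}, {"tx": -12.9, "ty": 43.6, "tz": 2.5, "ax": -0.047, "ay": 0.021, "az": 0.16, "jaw":-1}, {"tx": -5.9, "ty": 44.9, "tz": 4.5, "ax": -0.047, "ay": 0.021, "az": 0.16, "jaw":-1},{"tx":0,"ty":0,"tz":0,"ax":0,"ay":0,"az":0,"jaw":-1}]'
python3 - <<'E'
from look import *
s,c=look('w2',[('knob_center',90),('pivot',155),('serve_hole',99),('tube_stop',133)])
print(s['joints'],s['eef_pos'])
a=np.radians(33);z=np.cos(a)*-Z+np.sin(a)*SY
M=axes(z,SX);rows(s,st(0,-81,-65)+z*(22-110),M)
print('pred knob px',proj(c,st(0,-79,-65),s))
E
```

```text
time_s: 1.88
eef_pos: [304.3, 300.1, 207.2]
ee_rot: [-0.03, 0.545, 0.829, 0.122]
force: [0.6, 0.6, 0.2]
grip_width: 0.999
grip_force: 0.0
time_s: 2.5
eef_pos: [426.2, 109.1, 182.7]
ee_rot: [-0.055, 0.817, 0.529, 0.222]
force: [0.3, 1.2, 0.2]
grip_width: 0.997
grip_force: 0.0
time_s: 3.12
eef_pos: [523.8, -43.4, 162.0]
ee_rot: [-0.068, 0.933, 0.221, 0.274]
force: [-0.0, -0.1, -0.2]
grip_width: 1.0
grip_force: 0.0
knob_center 0.91 [311.7 251.3] [562.6 -18.4  90. ] [559.8 -20.3 104.9]
knob_center 0.5 [359.1 199.2] [612.7 -31.6  90. ] [611.6 -31.8  92.7]
pivot 0.85 [310.7  92.8] [633.8  16.9 155. ] [618.7   8.5 177.5]
serve_hole 0.64 [360.  197.9] [610.3 -32.4  99. ] [612.7 -32.   93.1]
serve_hole 0.31 [307.8 249.3] [560.9 -16.6  99. ] [559.8 -17.4 105. ]
tube_stop 0.83 [135.6 113.6] [584.6 120.4 133. ] [584.2 119.4 134.1]
[-0.5  0.2  2.   0.7  0.8  0.1] [523.8 -43.4 162. ]
n 1
[{"tx": -0.3, "ty": -1.6, "tz": -2.3, "ax": -0.006, "ay": 0.003, "az": 0.0, "jaw": -1}]
pred knob px [316.5 247.8]
```

View pics/w2.png

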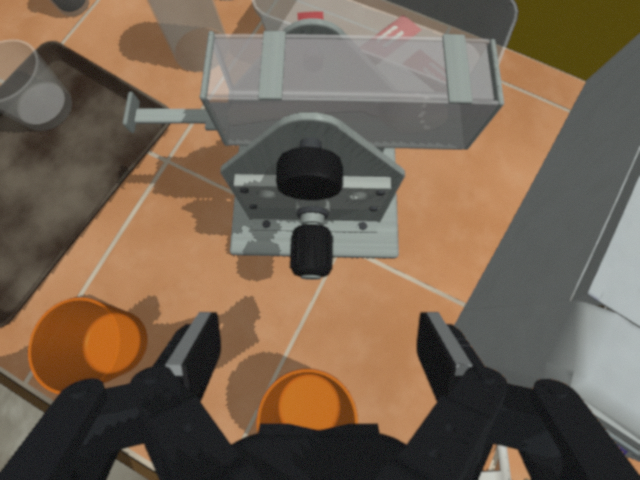

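The wrist view shows the knob dead ahead at (312,251), the pivot cap at (310,172) and the serving hole at about (360,198), all clear. I'll refine the stand pose and approach.

```bash
sed -i "s/^PIV=.*/PIV=np.array([634.5,17,155.]);SX=np.array([.435,-.9,0]);SX\/=np.linalg.norm(SX);SY=np.array([-SX[1],SX[0],0]);Z=np.array([0,0,1.])/" h.py
python3 - <<'E'
from h import *
s=sense();a=np.radians(33);z=np.cos(a)*-Z+np.sin(a)*SY
M=axes(z,SX);rows(s,st(0,-81,-65)+z*22,M)
E
```

```text
n 2
[{"tx": -0.9, "ty": -0.9, "tz": 53.7, "ax": -0.008, "ay": 0.001, "az": 0.008, "jaw": -1}, {"tx": -1.0, "ty": -1.3, "tz": 53.7, "ax": -0.008, "ay": 0.001, "az": 0.008, "jaw": -1}]
```

```bash
python3 -m jog '[{"tx": -0.5, "ty": -0.5, "tz": 27, "ax": -0.008, "ay": 0, "az": 0.008, "jaw": -1},{"tx": -0.5, "ty": -0.5, "tz": 27, "ax": -0.008, "ay": 0, "az": 0.008, "jaw": -1},{"tx": -0.5, "ty": -0.5, "tz": 27, "ax": 0, "ay": 0, "az": 0, "jaw": -1},{"tx": -0.5, "ty": -0.5, "tz": 26, "ax": 0, "ay": 0, "az": 0, "jaw": -1},{"tx": 0, "ty": 0, "tz": 0, "ax": 0, "ay": 0, "az": 0, "jaw": -1}]' 60
python3 - <<'E'
from look import *
s,c=look('w3',[('knob_center',90),('pivot',155)])
print(s['joints'],s['eef_pos'],s['force'])
a=np.radians(33);z=np.cos(a)*-Z+np.sin(a)*SY
M=axes(z,SX);rows(s,st(0,-81,-65)+z*22,M)
E
```

```text
time_s: 4.0
eef_pos: [572.3, -13.6, 70.6]
ee_rot: [-0.064, 0.935, 0.214, 0.275]
force: [0.7, -0.1, 0.9]
grip_width: 0.998
grip_force: 0.0
knob_center 0.84 [315.6 336.5] [562.8 -17.2  90. ] [563.1 -17.2 105. ]
pivot 0.72 [317.5  50. ] [635.1  16.7 155. ] [615.9   7.3 177.8]
pivot 0.66 [314.8 340. ] [563.5 -17.3 155. ] [561.9 -17.5 105. ]
[-0.4  0.4  1.9  0.9  0.6 -0. ] [572.3 -13.6  70.6] [ 0.7 -0.1  0.9]
n 1
[{"tx": 0.8, "ty": -0.5, "tz": -0.6, "ax": -0.001, "ay": 0.004, "az": -0.0, "jaw": -1}]
```

View pics/w3.png

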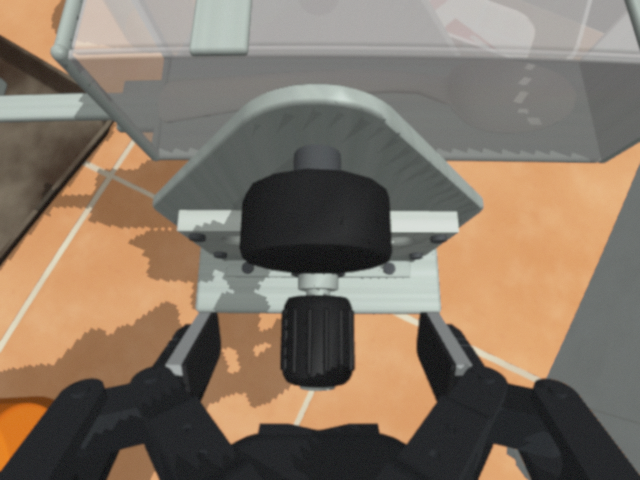

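The knob is centred between the pads (column 318), so I'll close on it.

```bash
python3 -m jog '[{"tx": 0, "ty": 0, "tz": 0, "ax": 0, "ay": 0, "az": 0, "jaw": 1},{"tx": 0, "ty": 0, "tz": 0, "ax": 0, "ay": 0, "az": 0, "jaw": 1},{"tx": 0, "ty": 0, "tz": 0, "ax": 0, "ay": 0, "az": 0, "jaw": 1},{"tx": 0, "ty": 0, "tz": 0, "ax": 0, "ay": 0, "az": 0, "jaw": 1},{"tx": 0, "ty": 0, "tz": 0, "ax": 0, "ay": 0, "az": 0, "jaw": 1}]' 60
python3 -m jog '[{"tx": -3.4, "ty": 0, "tz": -2.2, "ax": 0, "ay": 0, "az": 0, "jaw": 1},{"tx": -3.4, "ty": 0, "tz": -2.2, "ax": 0, "ay": 0, "az": 0, "jaw": 1},{"tx": -2.5, "ty": 0, "tz": -1.6, "ax": 0, "ay": 0, "az": 0, "jaw": 1},{"tx": 0, "ty": 0, "tz": 0, "ax": 0, "ay": 0, "az": 0, "jaw": 1}]'
```

```text
time_s: 4.78
eef_pos: [572.4, -14.5, 71.6]
ee_rot: [-0.063, 0.935, 0.214, 0.275]
force: [-6.5, 0.2, 5.2]
grip_width: 0.312
grip_force: 58.4
time_s: 5.28
eef_pos: [563.1, -19.0, 71.8]
ee_rot: [-0.063, 0.935, 0.213, 0.276]
force: [7.5, 6.6, -2.0]
grip_width: 0.312
grip_force: 59.3
```

```bash
python3 -m jog '[{"tx": 0.2, "ty": 6.8, "tz": -0.3, "ax": 0, "ay": 0, "az": 0, "jaw": 1},{"tx": 0.6, "ty": 6.7, "tz": -0.9, "ax": 0, "ay": 0, "az": 0, "jaw": 1},{"tx": 1.0, "ty": 6.6, "tz": -1.5, "ax": 0, "ay": 0, "az": 0, "jaw": 1},{"tx": 1.3, "ty": 6.3, "tz": -2.0, "ax": 0, "ay": 0, "az": 0, "jaw": 1},{"tx": 1.7, "ty": 6.1, "tz": -2.6, "ax": 0, "ay": 0, "az": 0, "jaw": 1}]'
python3 -m jog '[{"tx": 0, "ty": 0, "tz": 0, "ax": 0, "ay": 0, "az": 0, "jaw": 1}]'
python3 - <<'E'
from look import *
s,c=look('w4',[('knob_center',99),('pivot',155),('serve_hole',99)])
d=s['eef_pos']-np.array([572.4,-14.5,71.6]);print('moved SX,SY,Z',d@SX,d@SY,d[2])
s2=capture('scene');save(s2,'s4');print(place_of('tube_stop','scene'))
E
```

```text
time_s: 5.9
eef_pos: [576.9, -47.1, 80.4]
ee_rot: [-0.065, 0.935, 0.214, 0.276]
force: [4.6, 12.1, 1.2]
grip_width: 0.311
grip_force: 59.5
time_s: 6.02
eef_pos: [577.6, -47.9, 81.0]
ee_rot: [-0.064, 0.935, 0.214, 0.277]
force: [6.0, 9.2, 2.8]
grip_width: 0.311
grip_force: 59.6
knob_center 0.78 [318.9 334.6] [569.3 -52.4  99. ] [569.4 -52.3 114.4]
knob_center 0.25 [ 95.7 165. ] [592.7  76.7  99. ] [595.1  90.5  83. ]
pivot 0.58 [214.   52.5] [634.1  16.5 155. ] [618.5  -0.3 177.8]
serve_hole 0.62 [316.2 228.4] [609.9 -31.5  99. ] [604.3 -34.4 120.5]
moved SX,SY,Z 32.307134442360336 -9.830055191430077 9.444530838281864
[{'centre': [311.8, 229.8], 'conf': 0.64}]
```

View pics/w4.png

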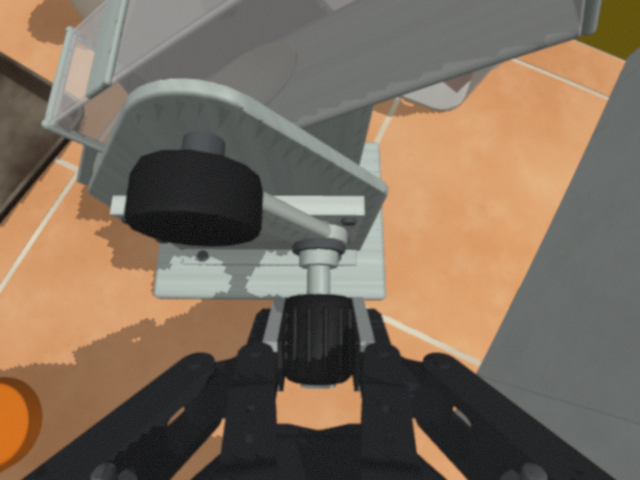

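The tube has swung about 30°, and the pin is out (rod visible at (318,280)). Now I'll let the pin in.

```bash
python3 -m jog '[{"tx": 2.5, "ty": 0, "tz": 1.6, "ax": 0, "ay": 0, "az": 0, "jaw": 1},{"tx": 2.5, "ty": 0, "tz": 1.6, "ax": 0, "ay": 0, "az": 0, "jaw": 1},{"tx": 2.5, "ty": 0, "tz": 1.6, "ax": 0, "ay": 0, "az": 0, "jaw": 1},{"tx": 0, "ty": 0, "tz": 0, "ax": 0, "ay": 0, "az": 0, "jaw": 1}]'
python3 - <<'E'
from look import *
s=sense();d=s['eef_pos']-np.array([572.4,-14.5,71.6]);print('moved SX,SY,Z',d@SX,d@SY,d[2],'F',s['force']@SX,s['force']@SY,s['force'][2])
E
```

```text
time_s: 6.82
eef_pos: [585.6, -44.0, 81.0]
ee_rot: [-0.063, 0.935, 0.214, 0.276]
force: [4.0, 7.6, 2.7]
grip_width: 0.314
grip_force: 59.6
moved SX,SY,Z 32.3269777841414 -0.9737007325283458 9.40645999356515 F -5.130635235052522 6.961414128240025 2.6787449424280894
```

The pin is following in with only the spring force on it. Releasing.

```bash
python3 -m jog '[{"tx": 0.8, "ty": 0, "tz": 0.5, "ax": 0, "ay": 0, "az": 0, "jaw": 1},{"tx": 0, "ty": 0, "tz": 0, "ax": 0, "ay": 0, "az": 0, "jaw": -1},{"tx": 0, "ty": 0, "tz": 0, "ax": 0, "ay": 0, "az": 0, "jaw": -1},{"tx": 0, "ty": 0, "tz": 0, "ax": 0, "ay": 0, "az": 0, "jaw": -1},{"tx": 0, "ty": 0, "tz": 0, "ax": 0, "ay": 0, "az": 0, "jaw": -1}]'
python3 -m jog '[{"tx": 0, "ty": 0, "tz": -25, "ax": 0, "ay": 0, "az": 0, "jaw": -1},{"tx": 0, "ty": 0, "tz": -35, "ax": 0, "ay": 0, "az": 0, "jaw": -1},{"tx": 0, "ty": 0, "tz": -40, "ax": 0, "ay": 0, "az": 0, "jaw": -1},{"tx": 0, "ty": 0, "tz": 0, "ax": 0, "ay": 0, "az": 0, "jaw": -1}]'
python3 - <<'E'
from look import *
s,c=look('w5',[('knob_center',99),('tube_stop',78),('spoon_handle',90)])
print('pred knob',st(32.5,-79,-56.3),proj(c,st(32.5,-79,-56.3),s), 'if out 6.5',proj(c,st(32.5,-85.5,-56.3),s))
for n in ('scene','top'):
    c=capture(n)
    for q,z in [('tube_stop',78),('spoon_handle',90),('spoon_center',120),('tray',0),('glass_cup',0)]:
        for d in place_of(q,n)[:1]:
            p=d['centre'];print(n,q,round(d['conf'],2),np.array(p),at_z(c,p,z),at_depth(c,p,dep(c,p)))
t=np.radians(30)
def tb(x,y,z): return st(x*np.cos(t)+z*np.sin(t), y, -x*np.sin(-t)*1 + z*np.cos(t))
print('pred stop',tb(-115,0,-22))
E
```

```text
time_s: 7.45
eef_pos: [585.8, -44.7, 80.2]
ee_rot: [-0.063, 0.935, 0.213, 0.276]
force: [-0.2, 0.1, 0.0]
grip_width: 1.002
grip_force: 0.0
time_s: 7.95
eef_pos: [537.2, -69.2, 166.5]
ee_rot: [-0.061, 0.935, 0.213, 0.277]
force: [0.3, 0.6, -0.8]
grip_width: 1.002
grip_force: 0.0
knob_center 0.73 [314.7 251.3] [577.  -47.8  99. ] [573.9 -49.4 114. ]
knob_center 0.31 [256.8  98.9] [666.9  45.7  99. ] [617.2   2.9 183.9]
tube_stop 0.71 [167.3 161.4] [596.5  94.1  78. ] [595.5  91.5  82. ]
tube_stop 0.68 [313.7 200.6] [617.3 -27.4  78. ] [603.6 -34.4 118. ]
spoon_handle 0.74 [166.  161.1] [593.2  87.3  90. ] [595.5  93.3  80.9]
spoon_handle 0.63 [178.8 155.4] [601.6  80.8  90. ] [600.4  78.4  93.9]
pred knob [577.5 -46.6  98.7] [313.5 250. ] if out 6.5 [313.5 259.2]
scene tube_stop 0.98 [311.6 226.8] [599.   89.4  78. ] [597.3  92.6  81.5]
scene spoon_handle 0.58 [311.5 219.2] [604.   80.9  90. ] [603.2  82.3  91.5]
scene spoon_center 0.75 [313.3 196.5] [618.2  47.8 120. ] [617.4  49.3 121.5]
scene tray 0.75 [298.3 336.8] [519.3 285.    0. ] [517.8 287.4   4.7]
scene glass_cup 0.87 [256.8 336.9] [586.1 322.    0. ] [565.2 346.4  50.9]
top tube_stop 0.74 [374.3 212.2] [623.9  22.   78. ] [604.7  31.3 164.2]
top spoon_handle 0.58 [347.4 221.2] [602.5  80.5  90. ] [602.   80.6  92.3]
top spoon_center 0.58 [365.5 212.9] [613.3  44.6 120. ] [605.3  47.9 155.8]
top tray 0.87 [251.5 263.7] [525.2 294.1   0. ] [524.8 293.7   3.3]
top glass_cup 0.98 [412. 292.] [457.9 -65.8   0. ] [457.5 -64.5   7.3]
pred stop [586.4 116.6  78.4]
```

View pics/w5.png

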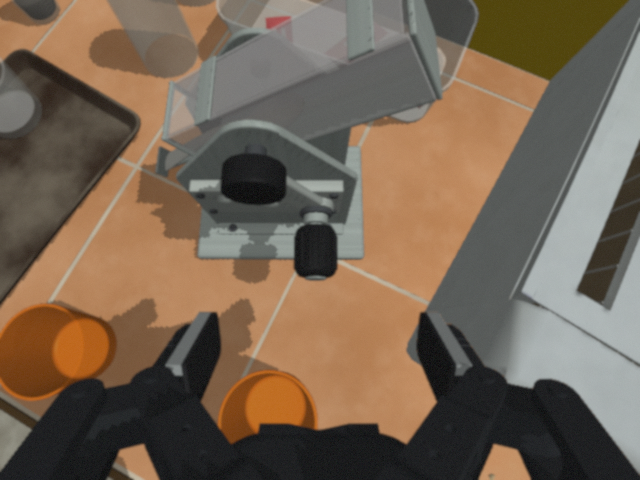

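The pin is home: the knob is at (314.7,251) against a predicted (313.5,250). The tube is mouth-down and the handle is at about (603,81). Next I'll turn round to the spoon-grasp orientation, square to the tongue.

```bash
cat >> h.py <<'E'
t30=np.radians(30);TB=-SX*np.cos(t30)-Z*np.sin(t30);TN=Z*np.cos(t30)-SX*np.sin(t30)  # to mouth, out of floor
def tb(f,y,n): return PIV+TB*f+SY*y+TN*n
MH=axes(-TN,SY)
E
python3 - <<'E'
from h import *
print(tb(115,0,-22),tb(98,0,-24))
rows(sense(),[540,60,250],MH)
E
```

```text
[595.94713705  96.76454404  78.44744112] [602.78904666  82.60886898  85.21539031]
n 11
[{"tx": 8.7, "ty": -10.4, "tz": -3.7, "ax": 0.004, "ay": -0.078, "az": -0.149, "jaw": -1}, {"tx": 9.8, "ty": -9.0, "tz": -4.4, "ax": 0.004, "ay": -0.078, "az": -0.149, "jaw": -1}, {"tx": 10.7, "ty": -7.5, "tz": -5.1, "ax": 0.004, "ay": -0.078, "az": -0.149, "jaw": -1}, {"tx": 11.2, "ty": -5.9, "tz": -5.9, "ax": 0.004, "ay": -0.078, "az": -0.149, "jaw": -1}, {"tx": 11.5, "ty": -4.2, "tz": -6.8, "ax": 0.004, "ay": -0.078, "az": -0.149, "jaw": -1}]
[{"tx": 11.4, "ty": -2.5, "tz": -7.7, "ax": 0.004, "ay": -0.078, "az": -0.149, "jaw": -1}, {"tx": 11.1, "ty": -0.9, "tz": -8.6, "ax": 0.004, "ay": -0.078, "az": -0.149, "jaw": -1}, {"tx": 10.4, "ty": 0.7, "tz": -9.4, "ax": 0.004, "ay": -0.078, "az": -0.149, "jaw": -1}, {"tx": 9.4, "ty": 2.1, "tz": -10.2, "ax": 0.004, "ay": -0.078, "az": -0.149, "jaw": -1}, {"tx": 8.2, "ty": 3.4, "tz": -10.9, "ax": 0.004, "ay": -0.078, "az": -0.149, "jaw": -1}]
[{"tx": 6.7, "ty": 4.5, "tz": -11.5, "ax": 0.004, "ay": -0.078, "az": -0.149, "jaw": -1}]
```

```bash
python3 -m jog '[{"tx": 8.7, "ty": -10.4, "tz": -40, "ax": 0.004, "ay": -0.078, "az": -0.149, "jaw": -1}, {"tx": 9.8, "ty": -9.0, "tz": -4.4, "ax": 0.004, "ay": -0.078, "az": -0.149, "jaw": -1}, {"tx": 10.7, "ty": -7.5, "tz": -5.1, "ax": 0.004, "ay": -0.078, "az": -0.149, "jaw": -1}, {"tx": 11.2, "ty": -5.9, "tz": -5.9, "ax": 0.004, "ay": -0.078, "az": -0.149, "jaw": -1}, {"tx": 11.5, "ty": -4.2, "tz": -6.8, "ax": 0.004, "ay": -0.078, "az": -0.149, "jaw": -1}]'
python3 -m jog '[{"tx": 11.4, "ty": -2.5, "tz": -7.7, "ax": 0.004, "ay": -0.078, "az": -0.149, "jaw": -1}, {"tx": 11.1, "ty": -0.9, "tz": -8.6, "ax": 0.004, "ay": -0.078, "az": -0.149, "jaw": -1}, {"tx": 10.4, "ty": 0.7, "tz": -9.4, "ax": 0.004, "ay": -0.078, "az": -0.149, "jaw": -1}, {"tx": 9.4, "ty": 2.1, "tz": -10.2, "ax": 0.004, "ay": -0.078, "az": -0.149, "jaw": -1}, {"tx": 8.2, "ty": 3.4, "tz": -10.9, "ax": 0.004, "ay": -0.078, "az": -0.149, "jaw": -1}]'
python3 - <<'E'
from h import *
s=sense();print(s['joints'],s['eef_pos'])
rows(s,tb(98,0,-24)+TN*75,MH)
E
```

```text
time_s: 9.38
eef_pos: [520.7, -18.1, 234.2]
ee_rot: [0.075, 0.827, 0.549, 0.094]
force: [0.4, -0.2, -0.1]
grip_width: 1.0
grip_force: 0.0
time_s: 10.0
eef_pos: [522.1, 40.4, 273.0]
ee_rot: [0.198, 0.575, 0.787, -0.103]
force: [-0.4, -1.2, 0.2]
grip_width: 1.002
grip_force: 0.0
[ 0.04974546  0.22981456  1.56364313 -0.44364228  1.19340476 -0.1263143 ] [522.10858111  40.44038011 273.00331661]
n 3
[{"tx": 33.9, "ty": 25.7, "tz": 31.1, "ax": -0.0, "ay": -0.024, "az": -0.047, "jaw": -1}, {"tx": 33.4, "ty": 27.2, "tz": 30.3, "ax": -0.0, "ay": -0.024, "az": -0.047, "jaw": -1}, {"tx": 32.8, "ty": 28.8, "tz": 29.5, "ax": -0.0, "ay": -0.024, "az": -0.047, "jaw": -1}]
```

```bash
python3 -m jog '[{"tx": 33.9, "ty": 25.7, "tz": 31.1, "ax": 0, "ay": -0.024, "az": -0.047, "jaw": -0.2}, {"tx": 33.4, "ty": 27.2, "tz": 30.3, "ax": 0, "ay": -0.024, "az": -0.047, "jaw": -0.2}, {"tx": 32.8, "ty": 28.8, "tz": 29.5, "ax": 0, "ay": -0.024, "az": -0.047, "jaw": -0.2},{"tx": 0, "ty": 0, "tz": 0, "ax": 0, "ay": 0, "az": 0, "jaw": -0.2}]'
python3 - <<'E'
from look import *
s,c=look('w6',[('spoon_handle',86),('tube_stop',78)])
print(s['joints'])
P=tb(98,0,-24);print(P,proj(c,P,s),proj(c,tb(115,0,-22),s))
rows(s,P+TN*-11,MH)
E
```

```text
time_s: 10.5
eef_pos: [585.9, 117.3, 145.9]
ee_rot: [0.215, 0.514, 0.818, -0.138]
force: [-0.4, -0.3, 0.5]
grip_width: 0.594
grip_force: 0.0
spoon_handle 0.92 [319.9 260.6] [602.2  84.3  86. ] [601.2  86.5  87.9]
tube_stop 0.89 [314.6 236.6] [592.7  96.1  78. ] [591.8  98.1  80.1]
[ 0.2  0.5  1.5 -0.6  1.1  0. ]
[602.8  82.6  85.2] [319.6 261.4] [319.6 237.9]
n 2
[{"tx": -1.8, "ty": 0.3, "tz": 41.4, "ax": -0.003, "ay": -0.003, "az": -0.0, "jaw": -1}, {"tx": -1.6, "ty": 0.2, "tz": 41.4, "ax": -0.003, "ay": -0.003, "az": -0.0, "jaw": -1}]
```

View pics/w6.png

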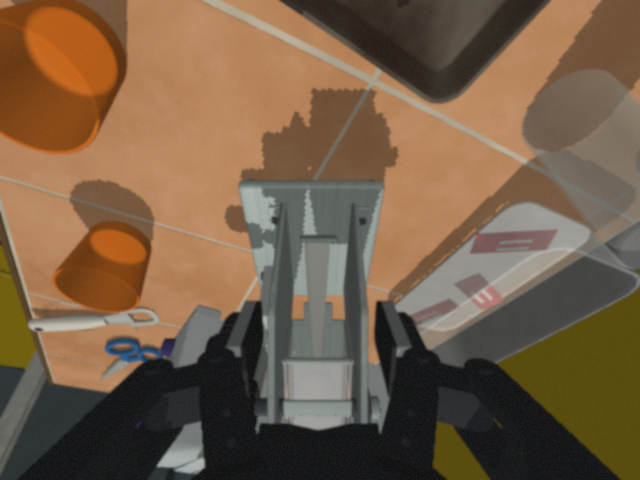

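The handle on the tongue is at (319,261–350), with the stop at (318,238). The cheek plates flank it at columns 283 and 357, so I'll check finger clearance against them from depth.

```bash
python3 - <<'E'
from look import *
s=sense();c=capture('wrist')
T=w_from_c(c,s)
for r in (215,230,245,260,275,290,310):
    o=[]
    for col in range(268,372,4):
        d=dep(c,(col,r),0)
        q=at_depth(c,(col,r),d,s)-PIV
        f,y,n=q@TB,q@SY,q@TN
        o.append('%d:%d,%d,%d'%(col,f,y,n))
    print(r,' '.join(o))
E
```

```text
215 268:104,-44,-102 272:106,-39,-95 276:106,-36,-95 280:111,-30,-72 284:109,-28,-83 288:104,-26,-101 292:104,-22,-102 296:104,-19,-101 300:104,-16,-103 304:104,-12,-102 308:104,-8,-103 312:104,-5,-103 316:104,-1,-102 320:104,1,-102 324:104,5,-102 328:103,8,-104 332:103,12,-103 336:104,15,-102 340:103,19,-103 344:104,22,-102 348:105,25,-96 352:111,26,-71 356:111,29,-71 360:106,35,-94 364:105,39,-95 368:103,43,-102
230 268:87,-46,-112 272:88,-42,-108 276:103,-31,-57 280:104,-28,-56 284:97,-28,-80 288:87,-27,-112 292:87,-24,-112 296:87,-20,-111 300:116,-11,-15 304:116,-8,-15 308:116,-6,-15 312:116,-3,-16 316:116,-1,-14 320:115,1,-16 324:115,3,-16 328:115,6,-17 332:116,8,-15 336:87,16,-112 340:87,20,-112 344:87,23,-112 348:92,25,-95 352:102,25,-60 356:103,28,-58 360:88,38,-108 364:87,42,-112 368:87,45,-112
245 268:69,-48,-123 272:69,-44,-121 276:96,-30,-44 280:95,-28,-46 284:85,-28,-75 288:73,-28,-111 292:69,-25,-123 296:69,-21,-122 300:69,-17,-122 304:104,-9,-20 308:104,-6,-20 312:104,-4,-19 316:104,-1,-20 320:104,1,-20 324:104,3,-20 328:69,9,-121 332:69,13,-122 336:68,17,-123 340:69,2
[... 944 characters left out ...]
34 284:51,-28,-61 288:34,-28,-96 292:11,-28,-142 296:-7,-27,-181 300:-8,-22,-182 304:-8,-17,-183 308:74,-6,-14 312:74,-4,-15 316:75,-1,-13 320:75,1,-13 324:74,3,-15 328:-9,11,-184 332:-9,15,-184 336:-9,20,-184 340:-9,25,-183 344:21,25,-121 348:42,25,-79 352:57,25,-48 356:70,25,-21 360:75,27,-11 364:76,29,-10 368:-9,59,-183
310 268:67,-32,-1 272:67,-29,-1 276:63,-28,-8 280:51,-28,-29 284:36,-28,-56 288:17,-28,-89 292:-48,-35,-205 296:-48,-29,-205 300:-49,-24,-206 304:55,-10,-22 308:55,-7,-22 312:60,-4,-12 316:60,-1,-12 320:60,0,-12 324:55,3,-22 328:54,6,-23 332:54,9,-23 336:53,12,-24 340:54,15,-23 344:2,25,-115 348:25,25,-73 352:44,25,-41 356:57,25,-17 360:67,26,0 364:66,29,-2 368:-50,64,-207
```

The cheek inner faces are at about ±26 mm and their front edge recedes. Gripping at 101 mm (14 mm from the stop) with the jaw narrowed clears both cheeks and stop.

```bash
python3 - <<'E'
from h import *
rows(sense(),tb(101,-1.2,-33),MH,4,.25)
E
```

```text
n 4
[{"tx": 1.2, "ty": -0.4, "tz": 21.3, "ax": 0.0, "ay": -0.001, "az": -0.002, "jaw": 0.25}, {"tx": 1.2, "ty": -0.4, "tz": 21.3, "ax": 0.0, "ay": -0.001, "az": -0.002, "jaw": 0.25}, {"tx": 1.2, "ty": -0.4, "tz": 21.3, "ax": 0.0, "ay": -0.001, "az": -0.002, "jaw": 0.25}, {"tx": 1.2, "ty": -0.4, "tz": 21.3, "ax": 0.0, "ay": -0.001, "az": -0.002, "jaw": 0.25}]
```

```bash
python3 -m jog '[{"tx": 1.2, "ty": -0.4, "tz": 21.3, "ax": 0, "ay": 0, "az": 0, "jaw": 0.25}, {"tx": 1.2, "ty": -0.4, "tz": 21.3, "ax": 0, "ay": 0, "az": 0, "jaw": 0.25}, {"tx": 1.2, "ty": -0.4, "tz": 21.3, "ax": 0, "ay": 0, "az": 0, "jaw": 0.25}, {"tx": 1.2, "ty": -0.4, "tz": 21, "ax": 0, "ay": 0, "az": 0, "jaw": 0.25},{"tx": 0, "ty": 0, "tz": 0, "ax": 0, "ay": 0, "az": 0, "jaw": 0.25}]'
python3 - <<'E'
from look import *
s,c=look('w7',[('spoon_handle',88),('tube_stop',78)])
q=s['eef_pos']-PIV;print(q@TB,q@SY,q@TN)
E
```

```text
time_s: 11.32
eef_pos: [601.7, 80.1, 74.8]
ee_rot: [0.218, 0.517, 0.817, -0.136]
force: [1.1, 0.1, 0.7]
grip_width: 0.378
grip_force: 0.0
spoon_handle 0.72 [319.3 333.1] [599.9  84.3  88. ] [599.5  85.2  88.5]
tube_stop 0.88 [319.4 298.8] [594.9  94.9  78. ] [593.   99.   80.9]
101.65607062931751 -2.051943558910624 -33.931764354419336
```

View pics/w7.png

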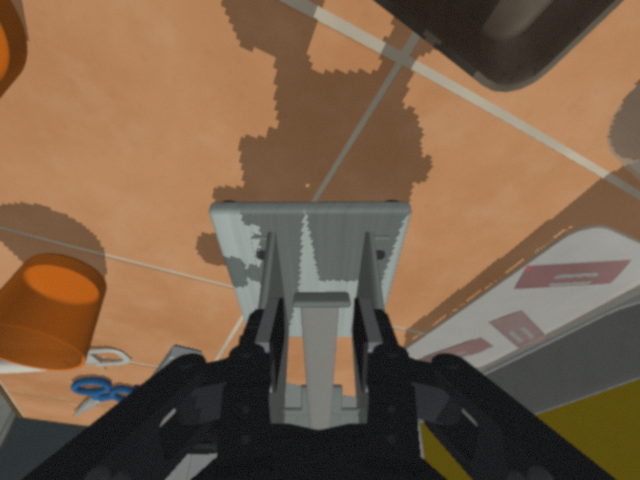

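The handle is centred (column 320) between the fingers (columns 282 and 358). Closing gently.

```bash
python3 -m jog '[{"tx": 0, "ty": 0, "tz": 0, "ax": 0, "ay": 0, "az": 0, "jaw": 1},{"tx": 0, "ty": 0, "tz": 0, "ax": 0, "ay": 0, "az": 0, "jaw": 1},{"tx": 0, "ty": 0, "tz": 0, "ax": 0, "ay": 0, "az": 0, "jaw": 1},{"tx": 0, "ty": 0, "tz": 0, "ax": 0, "ay": 0, "az": 0, "jaw": 1}]' 50
```

```text
time_s: 11.98
eef_pos: [602.4, 81.5, 75.2]
ee_rot: [0.219, 0.516, 0.817, -0.136]
force: [-1.7, 1.3, 6.0]
grip_width: 0.167
grip_force: 48.6
```

```bash
python3 -m jog '[{"tx": 0, "ty": 0, "tz": -5, "ax": 0, "ay": 0, "az": 0, "jaw": 1},{"tx": 0, "ty": 0, "tz": -5, "ax": 0, "ay": 0, "az": 0, "jaw": 1},{"tx": 0, "ty": 0, "tz": -5, "ax": 0, "ay": 0, "az": 0, "jaw": 1},{"tx": 0, "ty": 0, "tz": 0, "ax": 0, "ay": 0, "az": 0, "jaw": 1}]'
python3 - <<'E'
from look import *
s,c=look('w8',[('spoon_handle',100),('tube_stop',78)])
q=s['eef_pos']-PIV;print(q@TB,q@SY,q@TN)
E
```

```text
time_s: 12.48
eef_pos: [598.6, 88.3, 87.5]
ee_rot: [0.218, 0.516, 0.817, -0.136]
force: [-1.1, -0.2, -0.3]
grip_width: 0.169
grip_force: 48.7
spoon_handle 0.7 [319.5 330.9] [596.6  93.1 100. ] [596.8  92.8  99.8]
tube_stop 0.89 [315.7 288. ] [594.9  92.8  78. ] [591.7  99.6  83.1]
102.84534841098521 -1.2806068762057095 -18.57735276552593
```

View pics/w8.png

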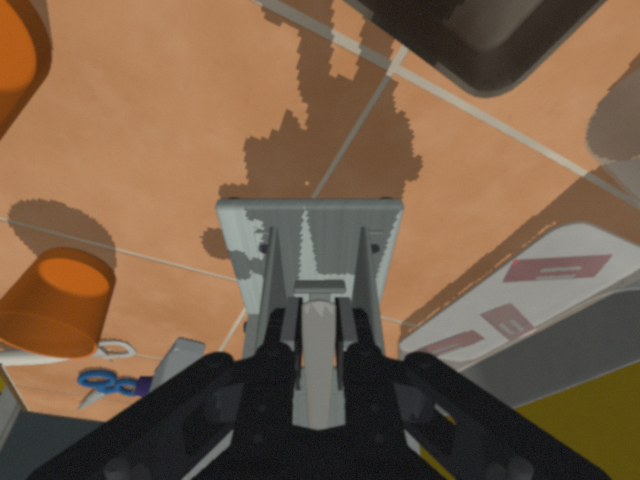

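The spoon has come up with the fingers; the stop is visible ahead at (318,287). I'll lift a little more and draw it out.

```bash
python3 -m jog '[{"tx": 0, "ty": 0, "tz": -3.5, "ax": 0, "ay": 0, "az": 0, "jaw": 1},{"tx": 22, "ty": 0, "tz": 0, "ax": 0, "ay": 0, "az": 0, "jaw": 1},{"tx": 22, "ty": 0, "tz": 0, "ax": 0, "ay": 0, "az": 0, "jaw": 1},{"tx": 22, "ty": 0, "tz": 0, "ax": 0, "ay": 0, "az": 0, "jaw": 1},{"tx": 19, "ty": 0, "tz": 0, "ax": 0, "ay": 0, "az": 0, "jaw": 1}]'
python3 -m jog '[{"tx": 20, "ty": 0, "tz": -8, "ax": 0, "ay": 0, "az": 0, "jaw": 1},{"tx": 22, "ty": 0, "tz": -20, "ax": 0, "ay": 0, "az": 0, "jaw": 1},{"tx": 22, "ty": 0, "tz": -25, "ax": 0, "ay": 0, "az": 0, "jaw": 1},{"tx": 0, "ty": 0, "tz": 0, "ax": 0, "ay": 0, "az": 0, "jaw": 1}]'
python3 - <<'E'
from look import *
s,c=look('w9',[('spoon_handle',70),('spoon_center',100)])
q=s['eef_pos']-PIV;print(q@TB,q@SY,q@TN)
for n in ('scene','top'):
    c=capture(n);save(c,n+'9')
    for Q in ('spoon_center','spoon_handle','tray','glass_cup'):
        for d in place_of(Q,n)[:2]:
            p=d['centre'];print(n,Q,round(d['conf'],2),p,at_z(c,p,0),at_depth(c,p,dep(c,p)))
h=np.array([-.995,.096,0]);M=axes([0,0,-1],np.cross([0,0,-1],h))
rows(s,[467,257,85],M,jaw=1)
E
```

```text
time_s: 13.25
eef_pos: [565.8, 156.8, 47.7]
ee_rot: [0.218, 0.516, 0.817, -0.136]
force: [0.2, 0.2, -0.6]
grip_width: 0.169
grip_force: 48.7
time_s: 13.75
eef_pos: [530.5, 232.4, 63.2]
ee_rot: [0.219, 0.515, 0.818, -0.135]
force: [0.0, -0.9, -1.4]
grip_width: 0.168
grip_force: 48.7
spoon_handle 0.91 [319.6 333.9] [534.7 224.5  70. ] [529.1 236.   76.4]
spoon_center 0.73 [316.  429.1] [554.6 178.5 100. ] [542.2 204.8 106.7]
253.01276476716956 0.06999454495730083 40.08215266734578
scene tray 0.59 [299.4, 337.2] [517.1 284.7   0. ] [515.7 287.2   4.6]
scene glass_cup 0.79 [384.7, 293.3] [417.4 114.8   0. ] [410.4 144.9  39.4]
scene glass_cup 0.66 [255.6, 336.9] [588.  323.1   0. ] [566.8 347.7  51.5]
top spoon_center 0.95 [291.8, 246.2] [564.3 203.    0. ] [547.8 196.4 107.5]
top spoon_handle 0.55 [274.8, 255.9] [542.5 241.5   0. ] [532.5 234.4  74.2]
top tray 0.9 [252.1, 264.3] [523.8 292.8   0. ] [499.3 263.2 208.3]
top glass_cup 0.75 [412.9, 290.7] [460.8 -67.9   0. ] [460.3 -66.5   8. ]
top glass_cup 0.63 [237.6, 235.0] [591.4 327.    0. ] [565.8 302.2 143.6]
n 7
[{"tx": 4.6, "ty": -6.6, "tz": -6.3, "ax": -0.038, "ay": 0.068, "az": -0.143, "jaw": 1}, {"tx": 5.9, "ty": -5.6, "tz": -6.1, "ax": -0.038, "ay": 0.068, "az": -0.143, "jaw": 1}, {"tx": 7.0, "ty": -4.5, "tz": -5.9, "ax": -0.038, "ay": 0.068, "az": -0.143, "jaw": 1}, {"tx": 8.0, "ty": -3.2, "tz": -5.5, "ax": -0.038, "ay": 0.068, "az": -0.143, "jaw": 1}, {"tx": 8.7, "ty": -1.8, "tz": -5.0, "ax": -0.038, "ay": 0.068, "az": -0.143, "jaw": 1}]
[{"tx": 9.2, "ty": -0.3, "tz": -4.5, "ax": -0.038, "ay": 0.068, "az": -0.143, "jaw": 1}, {"tx": 9.4, "ty": 1.2, "tz": -3.8, "ax": -0.038, "ay": 0.068, "az": -0.143, "jaw": 1}]
```

View pics/scene9.png

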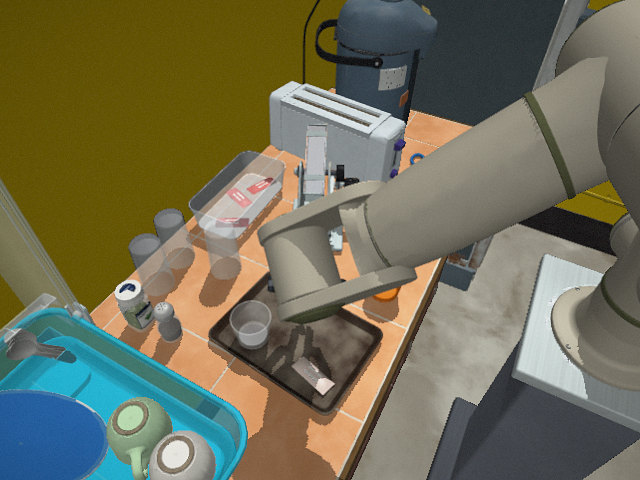

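The spoon is out and held. The cup is undisturbed at (252,325) and the sachet is at (313,376). I'll turn level over the empty half of the tray.

```bash
python3 -m jog '[{"tx": 4.6, "ty": -6.6, "tz": -6.3, "ax": -0.038, "ay": 0.068, "az": -0.143, "jaw": 1}, {"tx": 5.9, "ty": -5.6, "tz": -6.1, "ax": -0.038, "ay": 0.068, "az": -0.143, "jaw": 1}, {"tx": 7.0, "ty": -4.5, "tz": -5.9, "ax": -0.038, "ay": 0.068, "az": -0.143, "jaw": 1}, {"tx": 8.0, "ty": -3.2, "tz": -5.5, "ax": -0.038, "ay": 0.068, "az": -0.143, "jaw": 1}, {"tx": 8.7, "ty": -1.8, "tz": -5.0, "ax": -0.038, "ay": 0.068, "az": -0.143, "jaw": 1}]'
python3 -m jog '[{"tx": 9.2, "ty": -0.3, "tz": -4.5, "ax": -0.038, "ay": 0.068, "az": -0.143, "jaw": 1}, {"tx": 9.4, "ty": 1.2, "tz": -3.8, "ax": -0.038, "ay": 0.068, "az": -0.143, "jaw": 1},{"tx": 0, "ty": 0, "tz": 0, "ax": 0, "ay": 0, "az": 0, "jaw": 1}]'
python3 - <<'E'
from look import *
s,c=look('w10',[('spoon_handle',90),('spoon_center',90)])
c=capture('top');save(c,'top10')
for Q in ('spoon_center','spoon_handle'):
    for d in place_of(Q,'top')[:2]:
        p=d['centre'];print(Q,round(d['conf'],2),p,at_z(c,p,90),at_depth(c,p,dep(c,p)))
h=np.array([-.995,.096,0]);M=axes([0,0,-1],np.cross([0,0,-1],h))
rows(s,[467,257,40],M,jaw=1)
# spoon pixels: heights along spoon from the top view
for t in np.arange(-10,135,10):
    P=np.array([467,257,88.])-h*t;p=proj(c,P);print(int(t),at_depth(c,p,dep(c,p,1)).round(1))
E
```

```text
time_s: 15.02
eef_pos: [485.4, 247.9, 78.2]
ee_rot: [0.064, 0.19, 0.979, -0.039]
force: [0.4, 0.8, -1.8]
grip_width: 0.169
grip_force: 48.7
time_s: 15.4
eef_pos: [468.0, 254.5, 84.3]
ee_rot: [0.0, 0.051, 0.999, 0.001]
force: [0.1, 0.6, 0.1]
grip_width: 0.169
grip_force: 48.7
spoon_handle 0.71 [322.9 332.5] [475.  255.6  90. ] [469.9 256.   97.9]
spoon_center 0.95 [315.9 432.1] [535.2 246.   90. ] [457.9 254.5 160.9]
n 1
[{"tx": 1.3, "ty": 2.3, "tz": 44.3, "ax": 0.002, "ay": 0.0, "az": -0.007, "jaw": 1}]
-10 [439.8 225.  363. ]
0 [446.6 223.4 369.8]
10 [453.4 222.2 374.6]
20 [460.3 221.1 378.2]
30 [467.3 220.2 379.4]
40 [474.2 219.4 381. ]
50 [481.3 218.6 381.5]
60 [488.7 218.2 379.2]
70 [495.6 217.3 381.2]
80 [503.  216.8 379. ]
90 [510.7 216.6 375.3]
100 [520.2 217.4 361.8]
110 [575.  245.6  95.9]
120 [584.4 244.3  98.6]
130 [612.9 253.5   4.5]
```

The spoon is about level (bowl rim ~97, handle ~98 mm with TCP at 84). Lowering.

```bash
python3 -m jog '[{"tx": 0.5, "ty": 1, "tz": 22, "ax": 0, "ay": 0, "az": 0, "jaw": 1},{"tx": 0.5, "ty": 1, "tz": 22, "ax": 0, "ay": 0, "az": 0, "jaw": 1},{"tx": 0, "ty": 0, "tz": 18, "ax": 0, "ay": 0, "az": 0, "jaw": 1},{"tx": 0, "ty": 0, "tz": 10, "ax": 0, "ay": 0, "az": 0, "jaw": 1},{"tx": 0, "ty": 0, "tz": 0, "ax": 0, "ay": 0, "az": 0, "jaw": 1}]'
python3 -m jog '[{"tx": 0, "ty": 0, "tz": 3, "ax": 0, "ay": 0, "az": 0, "jaw": 1},{"tx": 0, "ty": 0, "tz": 0, "ax": 0, "ay": 0, "az": 0, "jaw": 1}]'
```

```text
time_s: 16.32
eef_pos: [466.6, 257.2, 11.8]
ee_rot: [-0.001, 0.05, 0.999, 0.001]
force: [-0.1, -0.2, 0.6]
grip_width: 0.169
grip_force: 48.7
time_s: 16.58
eef_pos: [467.0, 257.3, 9.5]
ee_rot: [0.0, 0.05, 0.999, 0.001]
force: [-0.4, 0.4, -0.0]
grip_width: 0.165
grip_force: 48.7
```

```bash
python3 -m jog '[{"tx": 0, "ty": 0, "tz": 2.5, "ax": 0, "ay": 0, "az": 0, "jaw": 1},{"tx": 0, "ty": 0, "tz": 0, "ax": 0, "ay": 0, "az": 0, "jaw": 1}]'
python3 -m jog '[{"tx": 0, "ty": 0, "tz": 1.5, "ax": 0, "ay": 0, "az": 0, "jaw": 1},{"tx": 0, "ty": 0, "tz": 0, "ax": 0, "ay": 0, "az": 0, "jaw": 1}]'
```

```text
time_s: 16.82
eef_pos: [466.7, 257.2, 6.6]
ee_rot: [-0.0, 0.05, 0.999, 0.001]
force: [0.5, -0.4, 0.3]
grip_width: 0.171
grip_force: 48.7
time_s: 17.08
eef_pos: [466.7, 257.2, 5.0]
ee_rot: [-0.0, 0.05, 0.999, 0.001]
force: [-0.7, 0.6, -0.8]
grip_width: 0.173
grip_force: 48.7
```

```bash
python3 -m jog '[{"tx": 0, "ty": 0, "tz": 0, "ax": 0, "ay": 0, "az": 0, "jaw": 0.3},{"tx": 0, "ty": 0, "tz": 0, "ax": 0, "ay": 0, "az": 0, "jaw": 0.3},{"tx": 0, "ty": 0, "tz": 0, "ax": 0, "ay": 0, "az": 0, "jaw": 0.3},{"tx": 0, "ty": 0, "tz": 0, "ax": 0, "ay": 0, "az": 0, "jaw": 0.3}]'
python3 -m jog '[{"tx": 0, "ty": 0, "tz": -15, "ax": 0, "ay": 0, "az": 0, "jaw": 0.3},{"tx": 0, "ty": 0, "tz": -40, "ax": 0, "ay": 0, "az": 0, "jaw": 0.3},{"tx": 30, "ty": 0, "tz": -50, "ax": 0, "ay": 0, "az": 0, "jaw": 0.3},{"tx": 40, "ty": 0, "tz": -40, "ax": 0, "ay": 0, "az": 0, "jaw": 0.3},{"tx": 0, "ty": 0, "tz": 0, "ax": 0, "ay": 0, "az": 0, "jaw": 0.3}]'
python3 - <<'E'
from look import *
s,c=look('w11',[('spoon_handle',5),('spoon_center',9),('glass_cup',0),('tray',0)])
for t in range(-60,75,15):
    P=np.array([522,252,9.])+np.array([-.995,.096,0])*t;p=proj(c,P,s)
    print(t,p,at_depth(c,p,dep(c,p,1),s))
c=capture('top')
for Q in ('spoon_center','tray','glass_cup'):
    for d in place_of(Q,'top')[:2]:
        p=d['centre'];print(Q,round(d['conf'],2),p,at_z(c,p,5),at_depth(c,p,dep(c,p)))
E
```

```text
time_s: 17.58
eef_pos: [466.8, 257.2, 5.1]
ee_rot: [-0.0, 0.05, 0.999, 0.001]
force: [0.3, 0.1, 0.2]
grip_width: 0.349
grip_force: 0.0
time_s: 18.2
eef_pos: [396.7, 264.7, 153.9]
ee_rot: [0.003, 0.049, 0.999, 0.003]
force: [0.3, 0.2, -0.5]
grip_width: 0.35
grip_force: 0.0
spoon_handle 0.57 [319.2 300.5] [470.5 258.7   5. ] [469.  258.8   7.8]
spoon_center 0.67 [314.7 350.2] [522.8 249.    9. ] [517.7 249.6  16. ]
glass_cup 0.75 [157.  265.8] [422.3 111.8   0. ] [402.  141.4  55. ]
tray 0.84 [354.4 340.1] [521.4 289.2   0. ] [400.4 279.3 172.3]
-60 [317.8 397.3] [582.9 246.1   7.7]
-45 [317.8 385.8] [570.1 247.4   5.2]
-30 [317.7 374. ] [549.3 249.4  12. ]
-15 [317.7 361.8] [531.6 251.1  15.9]
0 [317.6 349.3] [516.7 252.5  16.3]
15 [317.6 336.3] [503.3 253.8  14.6]
30 [317.5 322.9] [490.3 255.1  12. ]
45 [317.4 309.1] [477.  256.3   9.4]
60 [317.4 294.8] [463.2 257.7   7.3]
spoon_center 0.69 [268.6, 262.5] [527.  254.9   5. ] [525.8 253.8  14.6]
spoon_center 0.45 [410.2, 230.7] [596.4 -66.4   5. ] [576.5 -46.8 113.3]
tray 0.66 [253.0, 264.3] [523.2 290.    5. ] [523.4 290.2   3.5]
glass_cup 0.88 [411.1, 292.3] [457.  -62.9   5. ] [456.8 -62.4   7.4]
glass_cup 0.81 [238.5, 234.4] [591.9 324.1   5. ] [590.8 323.1  10.9]
```

View pics/w11.png

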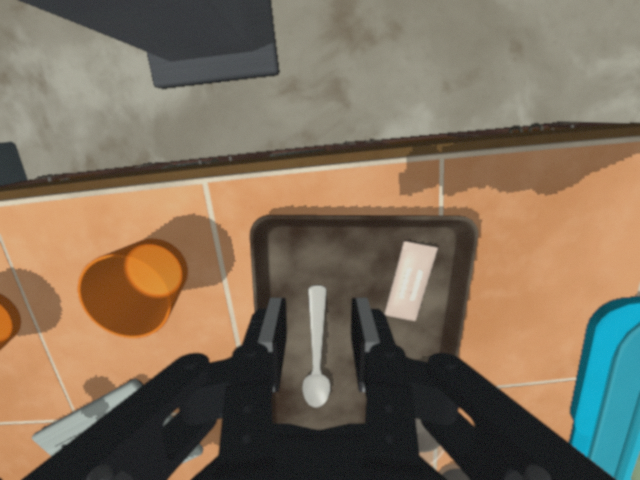

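The spoon lies flat on the tray floor (pixels (317,290)–(316,390)), the cup has not moved, and the gripper is clear. Handing in.

```bash
python3 -c "
from rig import *
print(finish_job())"
```

```text
the job is handed in; nothing more can be done
None
```

I handed the job in at about 18 s, with no verdict returned: the tube is in the serving hole with the pin home as last seen before the spoon was taken, the teaspoon lies flat on the tray floor, and the glass cup is where it was.

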